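# Crank up the lift stand

### The arm

A 6-joint arm with a two-finger parallel gripper is mounted at the origin on a cart in front of the work surface, level with it; the furniture and walls round the work are solid. World frame = base frame: x ahead of the robot, y to its left, z up, the work surface at z = 0. Lengths are in m, angles in rad, forces in N, time in s.
With the tool pointing down it reaches from about 0.3 to 0.875 m from the base axis. Payload 6.4 kg.
Tool frame: the origin (TCP) lies midway between the tips of the shut fingers; the grasp point (between the pads) lies r.hold_point_z behind it (r.hold_point_z is the distance from the TCP to the grasp point, in m); z points along the fingers, y is the line along which they close (so a half turn about z gives the same grasp; the last joint's range is limited). The gripper opens to 88 mm and grips with 3 to 60 N. Pads are 18 mm wide; open, the fingers measure 123 mm over their backs; the gripper's body (75 mm by 187 mm) begins 45 mm behind the grasp point.
Start: joints at [1.142, 0.181, 1.607, -0, 1.354, -0.206], TCP at [0.127, 0.561, 0.213] pointing down, gripper open.
Joint ranges: [-2.99, 2.99], [-0.89, 2.07], [0.3, 2.58], [-1.14, 4.28], [0, 2.63], [-3.12, 3.12]. Speed limits (rad/s): [2.57, 2.57, 3.01, 3.14, 3.14, 3.14].

### API

Orientations are given as a rotation vector (axis times angle).
In Python, from rig import r, vision, sign_off gives the robot as it stands.
- The arm moves only by the shell command python3 -m handwheel 'ROWS' [FORCE]. ROWS is JSON, a list that holds one entry, the list of rows, each a list of 7 numbers: the shift along the tool's x, y, z in units of 0.5 m (1.0 is 0.5 m), then the turn, a rotation vector about the tool's x, y, z in units of 90 degrees (1.0 is 90 degrees), then the opening, from -1 (shut) to 1 (fully open). A call has 1 to 20 rows; each row is the pose to reach, as a shift and turn from the pose commanded when the call began, along the tool's axes at that moment; what a row does not reach only later rows make up. A row lasts 1/8 s, in which the tool goes at most 62.5 mm and 10.7 degrees, less where a joint would pass 70% of its speed; a pose out of reach is approached as far as the arm can. A call with a number of a shift or a turn outside -1 to 1 is refused whole. A call with a gripper value outside its range is refused whole. The fingers move at their own pace and stop on an object; FORCE is the grip in N (left out, the last holds). Time passes only in rows, so rows that repeat a pose let the fingers close. It gives the time, the measured TCP pose, the force, the opening and the grip force at its end, in the units of the state.
- r.sense(): the state, without advancing time (a new reading comes with each control period).
- vision.capture(name): name is "side" or "top"; returns the picture (384x512x3 uint8, red, green, blue); there is no depth.
- vision.camera_info(name): a dict with "camera_matrix" (3x3 intrinsics, pixels), "k1" (the pictures are not rectified: a ray, as slopes to the right and down, at radius r is drawn at 1 + k1 r^2 times it, then the intrinsics apply), "camera_from_world" (4x4, takes a point from world to camera coordinates). Camera axes: x right, y up, looking along -z (the intrinsics and any distortion apply to the point x, -y, -z); pixel columns grow to the right and rows downward; lengths in m; the calibration is good to about 2 mm. A picture is of the moment at which its call begins. camera_info takes no time and is no camera call.
- sign_off(): hands the job in; it is judged then, once.
The state is a dict: "time": time; "joints": joint angles; "qvel": joint speeds; "joint_efforts": joint torques, N m; "position": TCP position; "tcp_rot": TCP orientation; "wrist_force": force on the tool from outside, world axes, zero at the start; "moment": the same for the moment, N m; "opening": finger opening in m; "grasp_force": force on a finger pad.
Only numpy, scipy, OpenCV 4.12 (cv2) and the standard library are available. Lean on these libraries where they do the work, as an engineer would, in place of code of your own. Each camera call takes 0.05 s, during which the arm holds its last target. There are 200 camera calls.

### The job

Take the loose crank out of its grey parking block, put it down the funnel of the lift stand and feel for the hidden square drive until the crank drops fully home, without forcing it. Then turn the crank clockwise until the platform with the steel dish is right up at its stop, and leave the crank seated there. Work the stand with the crank only, and leave the other things where they are.

Things in the scene. Friction and masses are not known exactly. Their poses are not given: they have to be found in the camera images.
- crank: the loose upright steel crank, 0.22 kg. Origin at the centre of its bottom tip, z up along the shank, arm towards -x. Round collar 40 mm wide at z 55-61 mm; arm 16 mm wide, z 61-69, reaching to x = -67 mm; upright black knob 18 mm wide at x = -58, up to z = 101 mm; grip block above the shank, 34 (x) by 16 (y) mm, z 68-112 mm
- crank_grip (a point): on the shank axis in the middle of the crank's grip block, 92 mm above the tip; axes as the crank. Pinch it across y (16 mm wide)
- crank_tip (a point): centre of the bottom tip of the crank; axes as the crank. Above it: round pilot 14 mm wide, z 0-5 mm; its shoulder, the lower end of the square shank, at z = 5 mm; square shank 18x18 mm (sides along x and y), z 5-55 mm
- holder: fixed grey parking block 60x60x60 mm with an upright round hole 28 mm wide right through, origin under its centre; the crank stands in it, collar on its top, tip 5 mm above the table; lift it straight up
- stand: fixed lift stand on a dark base plate 270x130 mm; origin on the table under the drive axis; the lift platform lies towards its +x, centre 140 mm from that axis. Round the axis stands a grey gear housing 70x70 mm, top at z = 62 mm, with an aluminium funnel on it
- drive_mouth (a point): on the drive axis at the funnel's top edge, 75 mm above the table, z up. Funnel inside 47 mm wide at the top, narrowing to 31 mm at 13 mm depth; below it a round bore 30 mm wide, 10 mm long, through the housing's top
- socket_rim (a point): on the drive axis, 25 mm below the funnel's edge: rim of the hidden socket, a square hole 21x21 mm. How the square is turned about the axis is unknown (differs every time, not measured; this point's axes are the stand's). The socket is sprung: pressed on, it gives way downward up to 5 mm with 3 to 8 N, then it is solid
- socket_floor (a point): on the drive axis, floor of the socket, 20 mm below its rim: here the tip rests when home. Unmatched, the crank's shoulder rests on the rim, 15 mm too high. Turned to within about 0.15 rad of matching (every quarter turn) under light pressure, the socket springs up round the shank. Rubbing unmatched does not turn the drive; just off a match it can bind: turn back then
- lift (a joint): height of the lift platform above where it starts, m: 0.024 at its upper stop. Turning the seated crank clockwise seen from above raises it 20 mm per rad, after up to 0.3 rad of play, against about 0.2 N m; dead stop after 1.2 rad. Anticlockwise it can go 6 mm lower, then a dead stop. It stays where it is left
- platform_top (a point): centre of the lift platform's upper face (100x130 mm, 4 mm lip), 50 mm above the table at the start, axes as the stand
- steel_dish: open steel dish 78x120x26 mm standing on the lift platform, origin under its centre
- reagent_bottle: small amber bottle with a black cap, 46 mm wide, 98 mm tall; bystander
- timer: white kitchen-type timer with a dark knob, 66x66x44 mm; bystander
- forceps: steel forceps lying flat, 132 mm long; bystander
- pen_black: ball pen lying flat, 134 mm long; bystander
- mug: white mug, 97 mm tall, standing behind the pale tube stand at the back; bystander
- marker_red: red and green marker lying flat, 124 mm long; bystander
- wash_bottle: white squeeze bottle with red cap and spout, 187 mm tall; bystander

How it is judged:
By the outcome, as a careful person would: the job done as asked, in the order asked, and still so for the second after the job is handed in, with the robot touching nothing.
It also fails if it takes over 72 s, if anything falls off the work surface, if the arm or the gripper's body presses on something with over 40 N, if the wrist force passes 120 N, or if a joint passes its speed limit or range.

## Working session

There is one attempt and no reset: what is moved stays moved. The work goes in short steps, Python scripts to look and compute and a shell command to move; the robot and the scene stay as the last step left them, time stands still between calls to the robot, and variables do not carry over. Pictures are saved under pics/ and viewed, at most 10 in all, crops included, and the job is handed in when it is done.

```bash
mkdir -p pics
python3 - <<'E'
from rig import r,vision
import cv2,numpy as np
for n in("side","top"):
    im=vision.capture(n);cv2.imwrite(f"pics/{n}0.png",im[:,:,::-1]);np.save(f"pics/{n}0.npy",im)
    c=vision.camera_info(n);print(n,c)
s=r.sense();print(s,r.hold_point_z)
E
```

```text
side {'camera_matrix': array([[414.82403079,   0.        , 253.10757036],
       [  0.        , 414.82403079, 189.29016033],
       [  0.        ,   0.        ,   1.        ]]), 'k1': -0.14317717302749228, 'camera_from_world': array([[-0.99956412, -0.02878795,  0.00654346,  0.52176084],
       [ 0.02327905, -0.63226583,  0.77440171,  0.00655364],
       [-0.01815623,  0.77421649,  0.63266039, -1.47296107],
       [ 0.        ,  0.        ,  0.        ,  1.        ]])}
top {'camera_matrix': array([[348.04474127,   0.        , 252.09873218],
       [  0.        , 348.04474127, 193.32533986],
       [  0.        ,   0.        ,   1.        ]]), 'k1': -0.010892359972330807, 'camera_from_world': array([[ 0.00679643, -0.99927341,  0.03750277,  0.13149122],
       [ 0.98192834,  0.01376233,  0.18875204, -0.52523246],
       [-0.18913102,  0.03554219,  0.98130842, -0.96622172],
       [ 0.        ,  0.        ,  0.        ,  1.        ]])}
{'time': 0.1, 'joints': array([ 1.14171914e+00,  1.81490311e-01,  1.60786876e+00, -1.25952503e-05,
        1.35378443e+00, -2.06288080e-01]), 'qvel': array([-0.0005364 , -0.00254263, -0.00360239, -0.00108385, -0.00249838,
        0.00165267]), 'joint_efforts': array([ 1.53232390e-04, -4.34820843e+01, -3.42693222e+01,  7.02396920e-02,
        3.40542232e-02, -2.56032320e-05]), 'position': array([0.12681363, 0.56032693, 0.21230597]), 'tcp_rot': array([-3.49176117e-01, -3.12165099e+00,  2.31985808e-03]), 'wrist_force': array([-0.6121106 ,  0.25246091, -0.32928977]), 'moment': array([ 0.02594773, -0.05692865, -0.02217512]), 'grasp_force': 0.0, 'opening': 0.08833946727046528} 0.0187
```

View pics/side0.png

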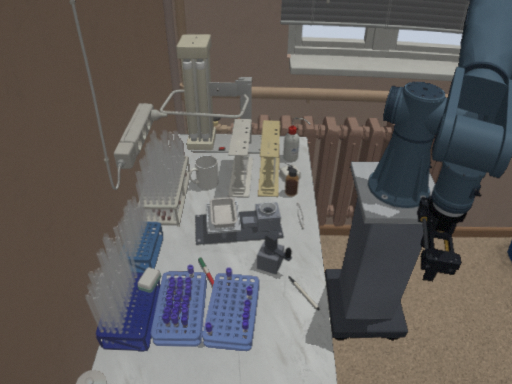

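View pics/top0.png

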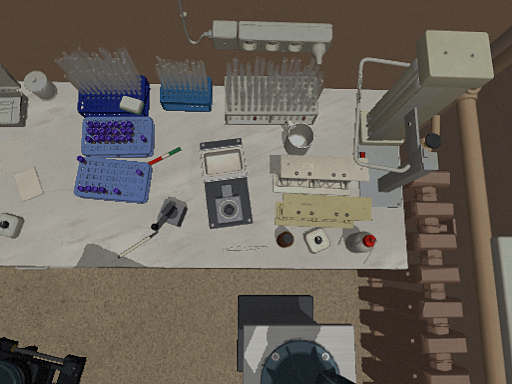

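Side view: the holder with crank is at about (271,257), the funnel at (267,211) and the dish at (222,214). Top view: the crank is at about (172,211) with its knob at (154,227), the funnel at (228,209) and the dish at (223,163). I'll zoom in next.

```bash
cat > h.py <<'E'
import numpy as np,cv2
from rig import vision
def ray(n,u,v):
    c=vision.camera_info(n);K=c["camera_matrix"];k=c["k1"];T=np.array(c["camera_from_world"])
    d=cv2.undistortPoints(np.array([[[u,v]]],float),K,np.array([k,0,0,0,0.]))[0,0]
    R=T[:3,:3];o=-R.T@T[:3,3];return o,R.T@np.array([d[0],-d[1],-1.])
def plane(n,u,v,z):
    o,d=ray(n,u,v);return (o+d*(z-o[2])/d[2])[:2].round(4)
def proj(n,p):
    c=vision.camera_info(n);T=np.array(c["camera_from_world"]);q=T[:3,:3]@np.array(p)+T[:3,3]
    a=np.array([q[0],-q[1]])/-q[2];a=a*(1+c["k1"]*(a@a));K=c["camera_matrix"];return np.array([K[0,0]*a[0]+K[0,2],K[1,1]*a[1]+K[1,2]])
E
python3 - <<'E'
import numpy as np,cv2
from h import *
t=np.load("pics/top0.npy");s=np.load("pics/side0.npy")
a=cv2.resize(t[130:240,145:255],(480,480)[::-1] if 0 else (0,0),fx=6,fy=5.4) if 0 else cv2.resize(t[130:238,145:257],None,fx=5,fy=5,interpolation=cv2.INTER_CUBIC)
cv2.imwrite("pics/ztop.png",a[:,:,::-1])
b=cv2.resize(s[190:280,190:320],None,fx=6,fy=6,interpolation=cv2.INTER_CUBIC)
cv2.imwrite("pics/zside.png",b[:,:,::-1])
E
```

```text
(no output)
```

View pics/ztop.png

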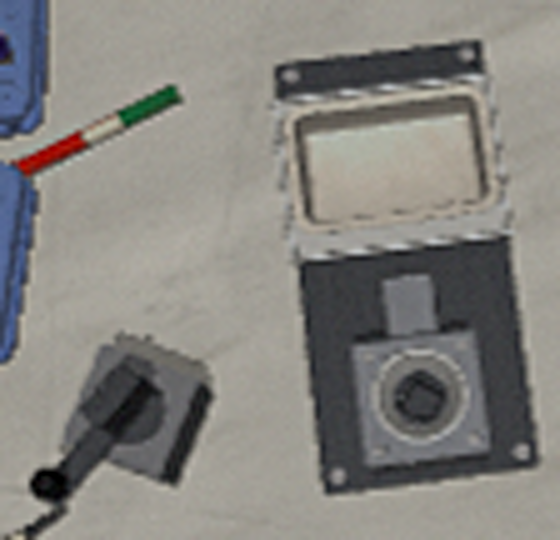

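View pics/zside.png

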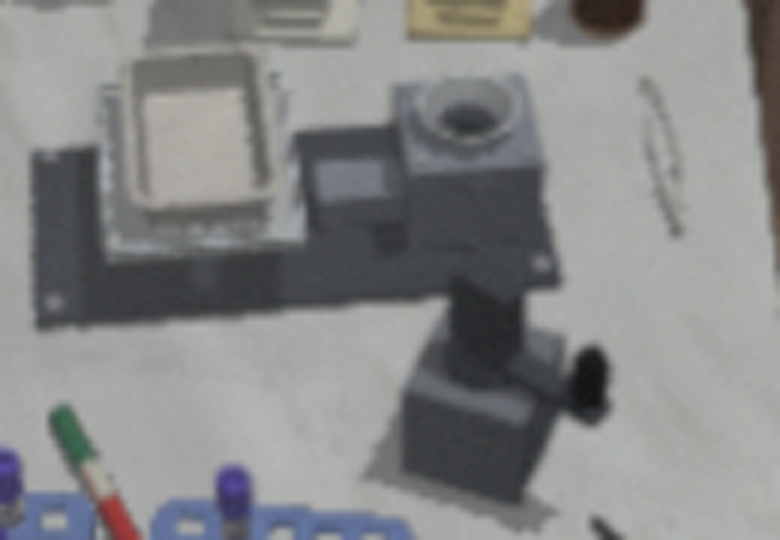

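Top zoom: funnel ring centre (420,395), a diamond-looking square in the bore, knob top (48,483), grip block around (120,390). Side zoom: funnel ring centre (466,110), grip block top (487,290), knob (590,365). Next I'll fit these and check the socket's contrast.

```bash
cat >> h.py <<'E'
def tri(a,b):
    (o1,d1),(o2,d2)=ray("top",*a),ray("side",*b)
    m=np.linalg.lstsq(np.c_[d1,-d2],o2-o1,rcond=None)[0];p,q=o1+m[0]*d1,o2+m[1]*d2
    return ((p+q)/2).round(4),round(float(np.linalg.norm(p-q)),4)
zt=lambda x,y:((x+.5)/5-.5+145,(y+.5)/5-.5+130)
zs=lambda x,y:((x+.5)/6-.5+190,(y+.5)/6-.5+190)
E
python3 - <<'E'
from h import *
print("nadir",proj("top",list(ray("top",0,0)[0][:2])+[0]),ray("top",0,0)[0])
print("funnel",plane("top",*zt(420,395),.075),plane("side",*zs(466,110),.075),tri(zt(420,395),zs(466,110)))
print("knob",plane("top",*zt(48,483),.106),plane("side",*zs(592,352),.106))
# plate corners, z~0.01
for p in[(277,65),(482,42),(538,465),(326,493)]:print("plate",plane("top",*zt(*p),.01))
for p in[(110,335),(212,385),(175,487)]:print("hold",plane("top",*zt(*p),.06))
for p in[(445,315),(565,345),(522,415),(405,375)]:print("holdS",plane("side",*zs(*p),.06))
for p in[(125,355),(158,378),(113,430),(80,405)]:print("grip",plane("top",*zt(*p),.117))
t=np.load("pics/top0.npy")[196:224,150:244]
g=cv2.createCLAHE(4,(2,6)).apply(cv2.cvtColor(cv2.resize(t,None,fx=8,fy=8,interpolation=cv2.INTER_CUBIC),cv2.COLOR_RGB2GRAY))
a=cv2.resize(g[:,:220],None,fx=2,fy=2);b=cv2.resize(g[:,530:],None,fx=2,fy=2)
cv2.imwrite("pics/z2.png",cv2.convertScaleAbs(np.hstack([a,b[:, :350]]),alpha=1.3))
print(a.shape,b.shape)
E
```

```text
nadir [238.80304171 260.24276951] [0.33210447 0.17296574 1.04236892]
funnel [0.474  0.2035] [0.473 0.21 ] (array([0.4739, 0.2038, 0.0697]), 0.0019)
knob [0.4196 0.3997] [0.4174 0.404 ]
plate [0.6886 0.2979]
plate [0.7061 0.1714]
plate [0.4424 0.1347]
plate [0.4245 0.2598]
hold [0.5085 0.3808]
hold [0.4805 0.3219]
hold [0.4225 0.3401]
holdS [0.4822 0.3398]
holdS [0.4256 0.3574]
holdS [0.4464 0.4015]
holdS [0.5004 0.3787]
grip [0.4875 0.3602]
grip [0.4753 0.3421]
grip [0.4471 0.3645]
grip [0.4603 0.3826]
(448, 440) (448, 444)
```

View pics/z2.png

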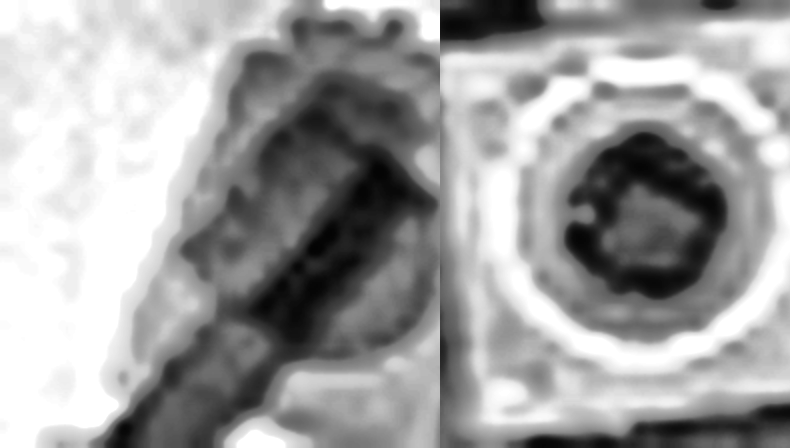

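Left panel: the grip block's top face has corners at about (330,85), (378,150), (238,300) and (188,245), with its dark side face to the right. Right panel: the funnel's bore, with the socket seen only blurred, so its turn has to be found by feel.

Run:
```python
from h import *
from scipy.spatial.transform import Rotation as R
f=lambda x,y:(150+(x+.5)/16-.5,196+(y+.5)/16-.5)
P=np.array([plane("top",*f(*p),.117) for p in[(330,85),(378,150),(238,300),(188,245)]]);print(P,P.mean(0))
print("axis side:",plane("side",*zs(487,290),.117))
k=(plane("top",*zt(48,483),.106)+plane("side",*zs(592,352),.106))/2
c=P.mean(0);d=k-c;print("knob",k,"dist",np.linalg.norm(d),"yaw",np.arctan2(-d[1],-d[0]))
e=P[0]-P[3]+P[1]-P[2];print("block yaw",np.arctan2(e[1],e[0]))
from rig import r
s=r.sense();M=R.from_rotvec(s["tcp_rot"]).as_matrix();print(M.round(3))
```

```text
[[0.4869 0.3587]
 [0.476  0.3502]
 [0.4505 0.372 ]
 [0.4596 0.3808]] [0.46825  0.365425]
axis side: [0.4643 0.3779]
knob [0.4185  0.40185] dist 0.06165908793519412 yaw -0.631985925631264
block yaw -0.6936194998594523
[[-0.975  0.221 -0.001]
 [ 0.221  0.975 -0.001]
 [ 0.    -0.002 -1.   ]]
```

```bash
python3 -m handwheel '[[[-0.747,-0.228,0,0,0,0.278,0.2],[-0.747,-0.228,0,0,0,0.278,0.2],[-0.747,-0.228,0,0,0,0.278,0.2],[-0.747,-0.228,0,0,0,0.278,0.2],[-0.747,-0.228,0,0,0,0.278,0.2],[-0.747,-0.228,0,0,0,0.278,0.2],[-0.747,-0.228,0,0,0,0.278,0.2],[-0.747,-0.228,0,0,0,0.278,0.2],[-0.747,-0.228,0,0,0,0.278,0.2],[-0.747,-0.228,0,0,0,0.278,0.2],[-0.747,-0.228,0,0,0,0.278,0.2],[-0.747,-0.228,0,0,0,0.278,0.2]]]' 20
python3 - <<'E'
from h import *
from rig import r
print(r.sense()["joints"])
im=vision.capture("side")
cv2.imwrite("pics/s1.png",cv2.resize(im[190:290,200:330],None,fx=6,fy=6,interpolation=cv2.INTER_CUBIC)[:,:,::-1])
E
```

```text
time: 1.6
position: [0.4657, 0.3676, 0.2133]
tcp_rot: [1.016, 2.973, 0.0]
wrist_force: [0.1, 0.1, -0.3]
opening: 0.0529
grasp_force: 0.0
[ 4.68315944e-01  2.20634283e-01  1.55964170e+00  1.92307102e-05
  1.36107161e+00 -4.43955621e-01]
```

View pics/s1.png

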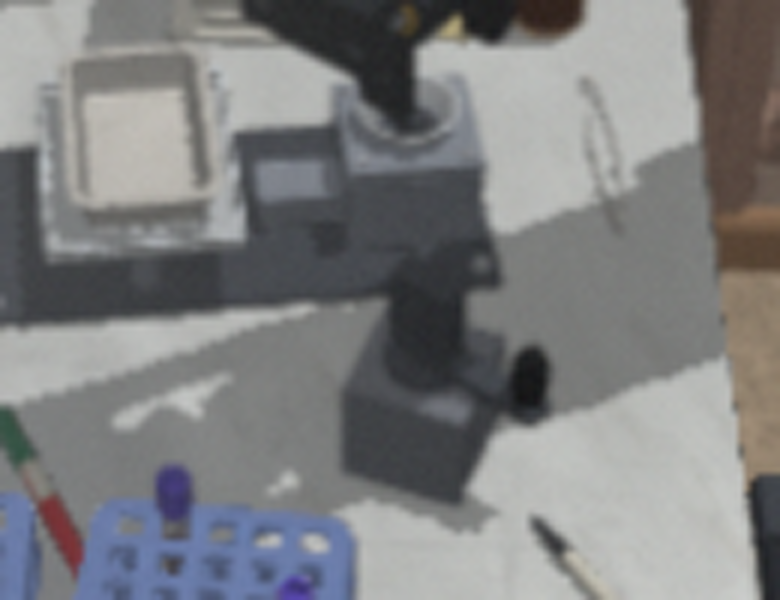

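The gripper stands above the crank: fingertips at about (405,125) and (480,265), with the block just below at (430,285). I'm going down and closing gently.

```bash
python3 -m handwheel '[[[0,0,0.08,0,0,0,0.2],[0,0,0.16,0,0,0,0.2],[0,0,0.22,0,0,0,0.2],[0,0,0.26,0,0,0,0.2],[0,0,0.27,0,0,0,0.2],[0,0,0.27,0,0,0,0.2],[0,0,0.27,0,0,0,0.2]]]' 20
python3 - <<'E'
from h import *
im=vision.capture("side");im2=vision.capture("top")
a=cv2.resize(im[205:285,220:310],None,fx=5,fy=5,interpolation=cv2.INTER_CUBIC)
b=cv2.resize(im2[180:260,140:210],None,fx=5,fy=5,interpolation=cv2.INTER_CUBIC)
cv2.imwrite("pics/s2.png",np.hstack([a,b])[:,:,::-1])
E
```

```text
time: 2.52
position: [0.4671, 0.3676, 0.0795]
tcp_rot: [1.017, 2.971, 0.003]
wrist_force: [-0.3, -0.0, 0.0]
opening: 0.053
grasp_force: 0.0
```

View pics/s2.png

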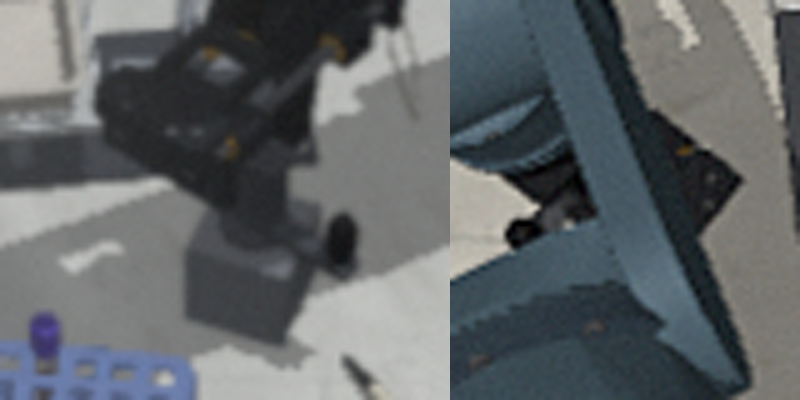

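The block (265,165 in the side crop) is between the fingers, so I'll close on it.

```bash
python3 -m handwheel '[[[0,0,0,0,0,0,-1],[0,0,0,0,0,0,-1],[0,0,0,0,0,0,-1],[0,0,0,0,0,0,-1],[0,0,0,0,0,0,-1],[0,0,0,0,0,0,-1]]]' 40
```

```text
time: 3.38
position: [0.4662, 0.3671, 0.0781]
tcp_rot: [1.017, 2.972, 0.0]
wrist_force: [0.8, 0.2, -0.6]
opening: 0.0156
grasp_force: 40.0
```

```bash
python3 -m handwheel '[[[0,0,-0.04,0,0,0,-1],[0,0,-0.1,0,0,0,-1],[0,0,-0.18,0,0,0,-1],[0,0,-0.24,0,0,0,-1],[0,0,-0.26,0,0,0,-1],[0,0,-0.26,0,0,0,-1],[0,0,-0.26,0,0,0,-1]]]'
python3 - <<'E'
from h import *
from rig import r
from scipy.spatial.transform import Rotation as R
s=r.sense();p=s["position"];print(p,s["joints"][5],s["wrist_force"],s["moment"])
M=R.from_rotvec(s["tcp_rot"]).as_matrix();print(M.round(3))
im=vision.capture("side");im2=vision.capture("top");np.save("pics/s3.npy",im)
u,v=proj("side",p-[0,0,.0733]);print("nominal tip px",u,v,"crop",(u-210)*6+2.5,(v-170)*6+2.5)
u,v=proj("side",p+M@[-.058,0,0]+[0,0,.1007-.0733-.0]);print("knobtop(if -x tool)",(u-210)*6,(v-170)*6)
u,v=proj("side",p+M@[.058,0,0]+[0,0,.1007-.0733-.0]);print("knobtop(if +x tool)",(u-210)*6,(v-170)*6)
cv2.imwrite("pics/s3.png",cv2.resize(im[170:265,210:340],None,fx=6,fy=6,interpolation=cv2.INTER_CUBIC)[:,:,::-1])
E
```

```text
time: 4.25
position: [0.4652, 0.3666, 0.2065]
tcp_rot: [-1.017, -2.971, 0.003]
wrist_force: [0.4, 0.0, -1.8]
opening: 0.0156
grasp_force: 40.0
[0.46523159 0.36661256 0.20648651] -0.44410583994288433 [ 0.36736282  0.02732798 -1.82291487] [-0.0202036   0.0102919   0.00744644]
[[-0.79   0.613 -0.002]
 [ 0.613  0.79  -0.001]
 [ 0.001 -0.003 -1.   ]]
nominal tip px 270.60888196990464 230.68107745427014 crop 366.15329181942786 366.58646472562083
knobtop(if -x tool) 265.371606746761 138.38415074434164
knobtop(if +x tool) 483.7350756288663 253.89001749325342
```

View pics/s3.png

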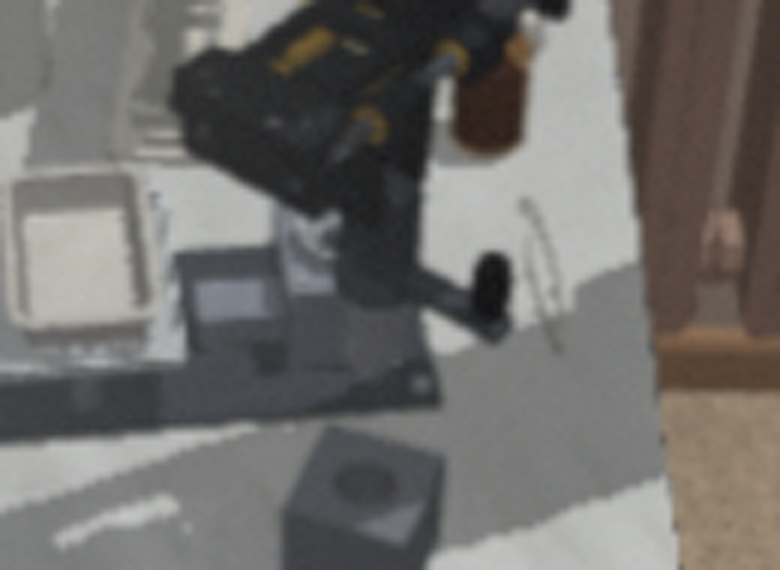

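The crank hangs freely, knob at (491,253) and shank around (375,330). The empty holder hole is at (365,482). The knob is within about 3 mm of where I expected it.

Run:
```python
from h import *
q=lambda x,y:((x+.5)/6-.5+210,(y+.5)/6-.5+170)
print("hole",plane("side",*q(365,483),.06))
for p in[(335,428),(446,460),(403,542),(283,507)]:print(plane("side",*q(*p),.06))
print("knobtop tri-plane",plane("side",*q(491,253),.2065+.0277))
for n,a in(("top",zt),):
  pass
# funnel edge points side / top (outer/inner ring extremes) 
print("funnel px dense:")
s=np.load("pics/side0.npy");t=np.load("pics/top0.npy")
for n,im,(x0,y0,x1,y1) in(("top",t,(215,196,243,223)),("side",s,(255,198,280,220))):
  g=cv2.cvtColor(im[y0:y1,x0:x1],cv2.COLOR_RGB2GRAY);g=cv2.resize(g,None,fx=8,fy=8,interpolation=cv2.INTER_CUBIC)
  for th in(70,85,100):
    m=(g<th).astype(np.uint8);cs,_=cv2.findContours(m,cv2.RETR_LIST,cv2.CHAIN_APPROX_NONE)
    for c in cs:
      if 2500<cv2.contourArea(c)<40000:
        e=cv2.fitEllipse(c);u=(e[0][0]+.5)/8-.5+x0;v=(e[0][1]+.5)/8-.5+y0
        print(n,th,np.round([u,v,e[1][0]/8,e[1][1]/8],2),plane(n,u,v,.075),plane(n,u,v,.062),plane(n,u,v,.05))
```

```text
hole [0.4633 0.37  ]
[0.4775 0.3351]
[0.4251 0.3542]
[0.446  0.4057]
[0.5012 0.3862]
knobtop tri-plane [0.4174 0.4003]
funnel px dense:
top 70 [228.74 209.14   9.89  10.35] [0.4725 0.2031] [0.4744 0.2035] [0.4762 0.2039]
top 85 [228.65 209.23  10.86  10.93] [0.4723 0.2033] [0.4741 0.2037] [0.4759 0.2041]
top 100 [228.98 210.08  12.74  13.42] [0.4699 0.2024] [0.4717 0.2028] [0.4734 0.2031]
top 100 [228.1  209.12  29.6   31.95] [0.4725 0.2049] [0.4744 0.2053] [0.4762 0.2057]
side 85 [268.88 213.5   12.31  31.42] [0.468  0.2351] [0.4676 0.2209] [0.4673 0.2079]
side 100 [266.17 214.24  12.43  24.52] [0.4762 0.2387] [0.4759 0.2246] [0.4757 0.2116]
```

```bash
python3 -m handwheel '[[[-0.07,-0.08,0,0,0,0,-1],[-0.14,-0.16,0,0,0,0,-1],[-0.19,-0.22,0,0,0,0,-1],[-0.212,-0.243,0,0,0,0,-1],[-0.212,-0.243,0,0,0,0,-1],[-0.212,-0.243,0,0,0,0,-1],[-0.212,-0.243,0.06,0,0,0,-1],[-0.212,-0.243,0.10,0,0,0,-1],[-0.212,-0.243,0.12,0,0,0,-1],[-0.212,-0.243,0.13,0,0,0,-1],[-0.212,-0.243,0.14,0,0,0,-1],[-0.212,-0.243,0.14,0,0,0,-1],[-0.212,-0.243,0.14,0,0,0,-1]]]' 40
python3 - <<'E'
from rig import r
s=r.sense();print(s["position"],s["wrist_force"],s["moment"],s["joints"][5])
E
```

```text
time: 5.98
position: [0.4758, 0.2062, 0.1386]
tcp_rot: [1.017, 2.972, 0.001]
wrist_force: [-0.0, 0.0, -1.7]
opening: 0.0155
grasp_force: 40.0
[0.47583365 0.20617507 0.13862889] [-0.02407195  0.014002   -1.74355523] [-0.00829138  0.00585927 -0.00082465] -0.7315577889382398
```

```bash
python3 -m handwheel '[[[0,0,0.006,0,0,0,-1],[0,0,0.012,0,0,0,-1],[0,0,0.018,0,0,0,-1],[0,0,0.024,0,0,0,-1],[0,0,0.026,0,0,0,-1],[0,0,0.026,0,0,0,-1]]]'
python3 - <<'E'
from rig import r
s=r.sense();print(s["position"],s["wrist_force"],s["moment"],s["joints"][5])
E
```

```text
time: 6.72
position: [0.4754, 0.2061, 0.125]
tcp_rot: [-1.017, -2.972, 0.0]
wrist_force: [-0.4, 0.7, -2.7]
opening: 0.0158
grasp_force: 40.0
[0.47538832 0.20609687 0.12500182] [-0.44496545  0.69842399 -2.68574538] [-0.11780054  0.02521265 -0.03053459] -0.7315513343781755
```

```bash
python3 -m handwheel '[[[0,0,0.002,0,0,0,-1],[0,0,0.004,0,0,0,-1],[0,0,0.006,0,0,0,-1],[0,0,0.006,0,0,0,-1],[0,0,0.006,0,0,0,-1]]]'
python3 - <<'E'
from rig import r
s=r.sense();print(s["position"],s["wrist_force"],s["moment"],s["joints"][5])
E
```

```text
time: 7.35
position: [0.4754, 0.2061, 0.1221]
tcp_rot: [-1.017, -2.972, 0.0]
wrist_force: [-0.1, 0.6, -1.4]
opening: 0.0158
grasp_force: 40.0
[0.47539886 0.20611821 0.12207077] [-0.05109722  0.62113906 -1.42454307] [-0.10877969 -0.0313829   0.02228201] -0.731549061388122
```

```bash
cat > f.py <<'E'
from rig import r
s=r.sense();print("   ",s["time"],s["position"].round(4),s["wrist_force"].round(2),s["moment"].round(3),s["joints"][5].round(3))
E
h="python3 -m handwheel"
$h '[[[0.002,0,0,0,0,0,-1],[0.004,0,0,0,0,0,-1],[0.004,0,0,0,0,0,-1]]]' >/dev/null; python3 f.py
$h '[[[-0.004,0,0,0,0,0,-1],[-0.008,0,0,0,0,0,-1],[-0.008,0,0,0,0,0,-1]]]'>/dev/null; python3 f.py
$h '[[[0.004,0.002,0,0,0,0,-1],[0.004,0.004,0,0,0,0,-1],[0.004,0.004,0,0,0,0,-1]]]'>/dev/null; python3 f.py
$h '[[[0,-0.004,0,0,0,0,-1],[0,-0.008,0,0,0,0,-1],[0,-0.008,0,0,0,0,-1]]]'>/dev/null; python3 f.py
$h '[[[0,0.004,0,0,0,0,-1],[0,0.004,0,0,0,0,-1],[0,0.004,0,0,0,0,-1]]]'>/dev/null; python3 f.py
```

```text
7.725 [0.4742 0.2071 0.1223] [ 1.9  -2.89 -2.15] [-0.525 -0.393 -0.029] -0.729
    8.1 [0.4768 0.205  0.122 ] [ 0.19  1.1  -1.81] [-0.029  0.074  0.053] -0.735
    8.475 [0.4764 0.2074 0.122 ] [-0.73 -2.59 -0.82] [-0.78   0.221 -0.013] -0.729
    8.85 [0.4742 0.2047 0.1221] [ 0.03 -0.82 -2.31] [-0.022  0.034  0.014] -0.734
    9.225 [0.4755 0.2061 0.1221] [-0.02 -0.37 -2.16] [-0.13  -0.018  0.024] -0.732
```

```bash
h="python3 -m handwheel"
$h '[[[-0.003,-0.002,0,0,0,0,-1],[-0.008,-0.002,0,0,0,0,-1],[-0.008,-0.002,0,0,0,0,-1]]]' >/dev/null; python3 f.py
$h '[[[0.005,-0.002,0,0,0,0,-1],[0.005,-0.006,0,0,0,0,-1],[0.005,-0.006,0,0,0,0,-1]]]' >/dev/null; python3 f.py
$h '[[[0.003,0.006,0,0,0,0,-1],[0.003,0.006,0,0,0,0,-1],[0.003,0.006,0,0,0,0,-1]]]' >/dev/null; python3 f.py
```

```text
9.6 [0.4777 0.2028 0.122 ] [-0.68  1.35 -0.39] [0.07  0.31  0.012] -0.739
    9.975 [0.4742 0.202  0.1222] [ 0.68 -0.93 -2.27] [-0.077  0.004  0.002] -0.739
    10.35 [0.4749 0.2054 0.1221] [-0.17 -0.45 -2.65] [-0.076  0.034  0.039] -0.733
```

```bash
h="python3 -m handwheel"
$h '[[[-0.002,-0.001,0.003,0,0,0,-1],[-0.002,-0.001,0.006,0,0,0,-1],[-0.002,-0.001,0.008,0,0,0,-1],[-0.002,-0.001,0.008,0,0,0,-1]]]' >/dev/null; python3 f.py
$h '[[[0,0,0.003,0,0,0,-1],[0,0,0.005,0,0,0,-1],[0,0,0.005,0,0,0,-1]]]' >/dev/null; python3 f.py
```

```text
10.85 [0.4752 0.2043 0.118 ] [ 0.22 -0.86 -0.67] [-0.06   0.019  0.004] -0.735
    11.225 [0.4756 0.2044 0.116 ] [0.49 0.28 2.79] [-0.039  0.126  0.048] -0.735
```

```bash
cat >> f.py <<'E'
import sys
if len(sys.argv)>1: sys.exit(s["wrist_force"][2]<float(sys.argv[1]) or abs(s["moment"][2])>0.6)
E
h="python3 -m handwheel"; c="python3 f.py 0.8"
$h '[[[0,0,0,0,0,0.04,-1],[0,0,0,0,0,0.07,-1],[0,0,0,0,0,0.07,-1]]]' >/dev/null; $c && 
$h '[[[0,0,0,0,0,0.04,-1],[0,0,0,0,0,0.07,-1],[0,0,0,0,0,0.07,-1]]]' >/dev/null; $c && 
$h '[[[0,0,0,0,0,0.04,-1],[0,0,0,0,0,0.07,-1],[0,0,0,0,0,0.07,-1]]]' >/dev/null; $c
```

```text
11.6 [0.4754 0.2044 0.1159] [-0.8  -0.31  2.41] [-0.071  0.207  0.023] -0.626
    11.6 [0.4754 0.2044 0.1159] [-0.8  -0.31  2.41] [-0.071  0.207  0.023] -0.626
    11.6 [0.4754 0.2044 0.1159] [-0.8  -0.31  2.41] [-0.071  0.207  0.023] -0.626False
False
False
```

```bash
sed -i 's/sys.exit(\(.*\))$/sys.exit(int(\1))/' f.py; tail -1 f.py
h="python3 -m handwheel"; c="python3 f.py 0.8"
{ $h '[[[0,0,0,0,0,0.04,-1],[0,0,0,0,0,0.07,-1],[0,0,0,0,0,0.07,-1]]]' >/dev/null; $c; } && 
{ $h '[[[0,0,0,0,0,0.04,-1],[0,0,0,0,0,0.07,-1],[0,0,0,0,0,0.07,-1]]]' >/dev/null; $c; } && 
{ $h '[[[0,0,0,0,0,0.04,-1],[0,0,0,0,0,0.07,-1],[0,0,0,0,0,0.07,-1]]]' >/dev/null; $c; } && 
{ $h '[[[0,0,0,0,0,0.04,-1],[0,0,0,0,0,0.07,-1],[0,0,0,0,0,0.07,-1]]]' >/dev/null; $c; } && 
{ $h '[[[0,0,0,0,0,0.04,-1],[0,0,0,0,0,0.07,-1],[0,0,0,0,0,0.07,-1]]]' >/dev/null; $c; }
```

```text
if len(sys.argv)>1: sys.exit(int(s["wrist_force"][2]<float(sys.argv[1]) or abs(s["moment"][2])>0.6))
    11.975 [0.4754 0.2044 0.1158] [-0.92  1.    2.32] [-0.027  0.254  0.011] -0.516
    12.35 [0.4754 0.2044 0.1157] [-0.27  0.68  2.8 ] [0.021 0.271 0.006] -0.407
    12.725 [0.4754 0.2044 0.1157] [-1.18  0.57  2.45] [0.03  0.321 0.044] -0.297
    13.1 [0.4754 0.2044 0.1157] [-0.78  1.05  2.87] [0.043 0.259 0.029] -0.187
    13.475 [0.4754 0.2044 0.1157] [-0.37  0.68  2.26] [ 0.083  0.213 -0.005] -0.078
```

```bash
h="python3 -m handwheel"; c="python3 f.py 0.8"
{ $h '[[[0,0,0,0,0,0.04,-1],[0,0,0,0,0,0.07,-1],[0,0,0,0,0,0.07,-1]]]' >/dev/null; $c; } && 
{ $h '[[[0,0,0,0,0,0.04,-1],[0,0,0,0,0,0.07,-1],[0,0,0,0,0,0.07,-1]]]' >/dev/null; $c; } && 
{ $h '[[[0,0,0,0,0,0.04,-1],[0,0,0,0,0,0.07,-1],[0,0,0,0,0,0.07,-1]]]' >/dev/null; $c; } && 
{ $h '[[[0,0,0,0,0,0.04,-1],[0,0,0,0,0,0.07,-1],[0,0,0,0,0,0.07,-1]]]' >/dev/null; $c; } && 
{ $h '[[[0,0,0,0,0,0.04,-1],[0,0,0,0,0,0.07,-1],[0,0,0,0,0,0.07,-1]]]' >/dev/null; $c; } && 
{ $h '[[[0,0,0,0,0,0.04,-1],[0,0,0,0,0,0.07,-1],[0,0,0,0,0,0.07,-1]]]' >/dev/null; $c; } && 
{ $h '[[[0,0,0,0,0,0.04,-1],[0,0,0,0,0,0.07,-1],[0,0,0,0,0,0.07,-1]]]' >/dev/null; $c; }
```

```text
13.85 [0.4752 0.2044 0.1156] [-1.49  0.88  3.64] [0.152 0.289 0.064] 0.032
    14.225 [0.4751 0.2044 0.1155] [-2.09  0.01  3.34] [0.136 0.462 0.018] 0.142
    14.6 [0.475  0.2043 0.1155] [-2.07  0.46  2.75] [0.096 0.548 0.056] 0.252
    14.975 [0.475  0.2043 0.1155] [-2.33 -0.06  3.62] [0.06  0.697 0.056] 0.362
    15.35 [0.4751 0.2043 0.1155] [-2.37  1.49  3.32] [0.122 0.677 0.024] 0.472
    15.725 [0.4751 0.2044 0.1155] [-2.24  0.7   3.16] [0.239 0.727 0.075] 0.582
    16.1 [0.4749 0.2045 0.1155] [-2.92  2.21  3.63] [0.457 0.942 0.06 ] 0.692
```

```bash
h="python3 -m handwheel"; c="python3 f.py"
$h '[[[0,0,-0.008,0,0,0,-1],[0,0,-0.008,0,0,0,-1],[0,0,-0.008,0,0,0,-1]]]' >/dev/null; $c
$h '[[[0,-0.002,0,0,0,0,-1],[0,-0.004,0,0,0,0,-1],[0,-0.004,0,0,0,0,-1]]]' >/dev/null; $c
$h '[[[0,-0.002,0,0,0,0,-1],[0,-0.004,0,0,0,0,-1],[0,-0.004,0,0,0,0,-1]]]' >/dev/null; $c
$h '[[[0.004,0.004,0,0,0,0,-1],[0.004,0.004,0,0,0,0,-1],[0.004,0.004,0,0,0,0,-1]]]' >/dev/null; $c
$h '[[[-0.004,0,0,0,0,0,-1],[-0.008,0,0,0,0,0,-1],[-0.008,0,0,0,0,0,-1]]]' >/dev/null; $c
$h '[[[0.004,0,0,0,0,0,-1],[0.004,0,0,0,0,0,-1],[0.004,0,0,0,0,0,-1]]]' >/dev/null; $c
```

```text
16.475 [0.4751 0.204  0.1194] [-2.47  0.14 -1.34] [-0.102  0.771  0.003] 0.694
    16.85 [0.4739 0.2053 0.1197] [ 0.16  0.27 -1.61] [-0.198  0.253 -0.015] 0.697
    17.225 [0.4719 0.2064 0.1197] [ 0.73  0.3  -2.01] [-0.114  0.125  0.009] 0.7
    17.6 [0.4743 0.207  0.1195] [-2.1  -0.93  0.33] [-0.185  0.509 -0.032] 0.7
    17.975 [0.4728 0.2034 0.1197] [-0.2   0.21 -1.41] [-0.073  0.138 -0.041] 0.694
    18.35 [0.4737 0.2054 0.1196] [ 0.37  0.31 -1.75] [-0.058  0.085 -0.007] 0.697
```

```bash
h="python3 -m handwheel"; c="python3 f.py 0.6"
$h '[[[-0.0046,-0.0017,0,0,0,0,-1],[-0.0046,-0.0017,0.004,0,0,0,-1],[-0.0046,-0.0017,0.008,0,0,0,-1],[-0.0046,-0.0017,0.009,0,0,0,-1],[-0.0046,-0.0017,0.009,0,0,0,-1]]]' >/dev/null; $c &&
{ $h '[[[0,0.0004,0,0,0,-0.04,-1],[0,0.0007,0,0,0,-0.07,-1],[0,0.0007,0,0,0,-0.07,-1]]]' >/dev/null; $c; } && 
{ $h '[[[0,0.0004,0,0,0,-0.04,-1],[0,0.0007,0,0,0,-0.07,-1],[0,0.0007,0,0,0,-0.07,-1]]]' >/dev/null; $c; } && 
{ $h '[[[0,0.0004,0,0,0,-0.04,-1],[0,0.0007,0,0,0,-0.07,-1],[0,0.0007,0,0,0,-0.07,-1]]]' >/dev/null; $c; } && 
{ $h '[[[0,0.0004,0,0,0,-0.04,-1],[0,0.0007,0,0,0,-0.07,-1],[0,0.0007,0,0,0,-0.07,-1]]]' >/dev/null; $c; } && 
{ $h '[[[0,0.0004,0,0,0,-0.04,-1],[0,0.0007,0,0,0,-0.07,-1],[0,0.0007,0,0,0,-0.07,-1]]]' >/dev/null; $c; } && 
{ $h '[[[0,0.0004,0,0,0,-0.04,-1],[0,0.0007,0,0,0,-0.07,-1],[0,0.0007,0,0,0,-0.07,-1]]]' >/dev/null; $c; }
```

```text
18.975 [0.4717 0.2037 0.115 ] [-0.03  0.43 -1.79] [-0.025  0.086  0.015] 0.695
```

Axial force is gone, well below rim height, so the square is matched. Lowering gently.

```bash
h="python3 -m handwheel"; c="python3 f.py -6"
$h '[[[0,0,0.004,0,0,0,-1],[0,0,0.008,0,0,0,-1],[0,0,0.008,0,0,0,-1]]]' >/dev/null; python3 f.py
$h '[[[0,0,0.004,0,0,0,-1],[0,0,0.008,0,0,0,-1],[0,0,0.008,0,0,0,-1]]]' >/dev/null; python3 f.py
```

```text
19.35 [0.4715 0.2037 0.1109] [ 0.38  0.71 -1.74] [-0.042  0.076  0.005] 0.695
    19.725 [0.4715 0.2037 0.1069] [ 0.59 -0.39 -1.69] [-0.02   0.106  0.008] 0.695
```

```bash
h="python3 -m handwheel"
$h '[[[0,0,0.003,0,0,0,-1],[0,0,0.006,0,0,0,-1],[0,0,0.006,0,0,0,-1]]]' >/dev/null; python3 f.py -9 && python3 f.py 
$h '[[[0,0,0.001,0,0,0,-1],[0,0,0.002,0,0,0,-1],[0,0,0.002,0,0,0,-1]]]' >/dev/null; python3 f.py
```

```text
20.1 [0.4716 0.2037 0.1039] [-0.01  0.67 -1.57] [-0.04   0.076  0.015] 0.695
    20.1 [0.4716 0.2037 0.1039] [-0.01  0.67 -1.57] [-0.04   0.076  0.015] 0.695
    20.475 [0.4717 0.2037 0.1031] [-0.71 -0.82 -2.06] [-0.059  0.16   0.003] 0.695
```

```bash
h="python3 -m handwheel"
$h '[[[0,0,0.001,0,0,0,-1],[0,0,0.002,0,0,0,-1],[0,0,0.002,0,0,0,-1]]]' >/dev/null; python3 f.py
$h '[[[0,0,0.001,0,0,0,-1],[0,0,0.001,0,0,0,-1]]]' >/dev/null; python3 f.py
```

```text
20.85 [0.472  0.2038 0.1024] [-0.68  0.08  1.56] [-0.081  0.205  0.042] 0.695
    21.1 [0.4719 0.2038 0.1018] [ 0.19 -0.16  2.73] [-0.084  0.224 -0.01 ] 0.695
```

Seated on the floor at the expected height (TCP 0.102–0.103). Now turning clockwise about the crank axis.

```bash
h="python3 -m handwheel"
$h '[[[0.0001,-0.0005,-0.001,0,0,0.05,-1],[0.0001,-0.0009,-0.001,0,0,0.095,-1],[0.0002,-0.0013,-0.001,0,0,0.14,-1],[0.0003,-0.0018,-0.001,0,0,0.19,-1],[0.0003,-0.0018,-0.001,0,0,0.19,-1]]]' 50 >/dev/null; python3 f.py
$h '[[[0.0001,-0.0005,0,0,0,0.05,-1],[0.0001,-0.0009,0,0,0,0.095,-1],[0.0002,-0.0013,0,0,0,0.14,-1],[0.0003,-0.0018,0,0,0,0.19,-1],[0.0003,-0.0018,0,0,0,0.19,-1]]]' >/dev/null; python3 f.py
$h '[[[0.0001,-0.0005,0,0,0,0.05,-1],[0.0001,-0.0009,0,0,0,0.095,-1],[0.0002,-0.0013,0,0,0,0.14,-1],[0.0003,-0.0018,0,0,0,0.19,-1],[0.0003,-0.0018,0,0,0,0.19,-1]]]'  >/dev/null; python3 f.py
```

```text
21.725 [0.4711 0.2044 0.1022] [0.28 0.48 1.68] [0.067 0.162 0.201] 0.993
    22.35 [0.4708 0.2051 0.1023] [-0.26  0.11  1.69] [0.007 0.064 0.127] 1.292
    22.975 [0.4705 0.2059 0.1022] [ 0.46 -0.2   1.65] [ 0.016 -0.029  0.171] 1.592
```

```bash
h="python3 -m handwheel"; c="python3 f.py -20"; sed -i 's/>0.6/>0.42/' f.py
{ $h '[[[0,-0.0004,0,0,0,0.04,-1],[0,-0.0007,0,0,0,0.07,-1],[0,-0.0007,0,0,0,0.07,-1]]]' >/dev/null; $c; } &&
{ $h '[[[0,-0.0004,0,0,0,0.04,-1],[0,-0.0007,0,0,0,0.07,-1],[0,-0.0007,0,0,0,0.07,-1]]]' >/dev/null; $c; } &&
{ $h '[[[0,-0.0004,0,0,0,0.04,-1],[0,-0.0007,0,0,0,0.07,-1],[0,-0.0007,0,0,0,0.07,-1]]]' >/dev/null; $c; } &&
{ $h '[[[0,-0.0002,0,0,0,0.02,-1],[0,-0.0004,0,0,0,0.04,-1],[0,-0.0004,0,0,0,0.04,-1]]]' >/dev/null; $c; } &&
{ $h '[[[0,-0.0002,0,0,0,0.02,-1],[0,-0.0004,0,0,0,0.04,-1],[0,-0.0004,0,0,0,0.04,-1]]]' >/dev/null; $c; } &&
{ $h '[[[0,-0.0002,0,0,0,0.02,-1],[0,-0.0004,0,0,0,0.04,-1],[0,-0.0004,0,0,0,0.04,-1]]]' >/dev/null; $c; } &&
{ $h '[[[0,-0.0002,0,0,0,0.02,-1],[0,-0.0004,0,0,0,0.04,-1],[0,-0.0004,0,0,0,0.04,-1]]]' >/dev/null; $c; }
```

```text
23.35 [0.4705 0.2062 0.1023] [ 0.84 -0.24  1.36] [-0.107 -0.079  0.159] 1.702
    23.725 [0.4705 0.2066 0.1022] [ 0.1  -0.59  2.31] [-0.104 -0.114  0.196] 1.813
    24.1 [0.4704 0.2069 0.1022] [ 1.49 -1.65  2.74] [-0.085 -0.19   0.154] 1.924
    24.475 [0.4703 0.2072 0.1022] [ 1.49 -0.07  1.22] [-0.233 -0.281  0.153] 1.99
    24.85 [0.4703 0.2074 0.1021] [ 2.34 -0.42  0.73] [-0.162 -0.286  0.181] 2.054
    25.225 [0.4704 0.2076 0.1021] [ 2.   -1.89  1.88] [-0.238 -0.35   0.289] 2.117
    25.6 [0.4704 0.2078 0.1021] [ 1.34 -0.37  1.92] [-0.205 -0.305  0.61 ] 2.18
```

```bash
h="python3 -m handwheel"
$h '[[[0,-0.0002,0,0,0,0.02,-1],[0,-0.0002,0,0,0,0.02,-1],[0,-0.0002,0,0,0,0.02,-1]]]' >/dev/null; python3 f.py
$h '[[[0,0,0,0,0,-0.01,-1],[0,0,0,0,0,-0.01,-1],[0,0,0,0,0,-0.01,-1]]]' >/dev/null; python3 f.py
$h '[[[0,0,0,0,0,0,-0.2],[0,0,0,0,0,0,-0.2],[0,0,0,0,0,0,-0.2],[0,0,0,0,0,0,-0.2]]]' 10; python3 f.py
$h '[[[0,0,-0.03,0,0,0,-0.2],[0,0,-0.09,0,0,0,-0.2],[0,0,-0.18,0,0,0,-0.2],[0,0,-0.27,0,0,0,-0.2],[0,0,-0.36,0,0,0,-0.2],[0,0,-0.36,0,0,0,-0.2]]]'
$h '[[[-0.08,0,-0.1,0,0,0,-0.2],[-0.16,0,-0.1,0,0,0,-0.2],[-0.16,0,-0.1,0,0,0,-0.2]]]'
python3 - <<'E'
from h import *
im=vision.capture("side");im2=vision.capture("top");np.save("pics/se.npy",im);np.save("pics/te.npy",im2)
a=cv2.resize(im[180:270,185:290],None,fx=4,fy=4,interpolation=cv2.INTER_CUBIC)
b=cv2.resize(im2[150:240,160:255],None,fx=4,fy=4,interpolation=cv2.INTER_CUBIC)
cv2.imwrite("pics/e.png",np.hstack([a,b])[:,:,::-1])
E
```

```text
25.975 [0.4704 0.2079 0.1021] [ 1.86 -1.32  2.21] [-0.218 -0.315  0.76 ] 2.211
    26.35 [0.4704 0.2078 0.1021] [ 1.94 -0.86  2.09] [-0.225 -0.32   0.691] 2.195
time: 26.85
position: [0.4702, 0.2079, 0.1019]
tcp_rot: [3.066, -0.685, -0.001]
wrist_force: [0.5, -0.3, 0.4]
opening: 0.0351
grasp_force: 0.0
    26.85 [0.4702 0.2079 0.1019] [ 0.52 -0.28  0.4 ] [0.048 0.154 0.023] 2.195
time: 27.6
position: [0.4727, 0.2084, 0.2877]
tcp_rot: [-3.062, 0.684, -0.014]
wrist_force: [0.4, 1.3, 0.1]
opening: 0.0352
grasp_force: 0.0
time: 27.98
position: [0.3963, 0.2428, 0.3327]
tcp_rot: [-3.066, 0.681, -0.001]
wrist_force: [0.2, -0.9, -0.5]
opening: 0.035
grasp_force: 0.0
```

View pics/e.png

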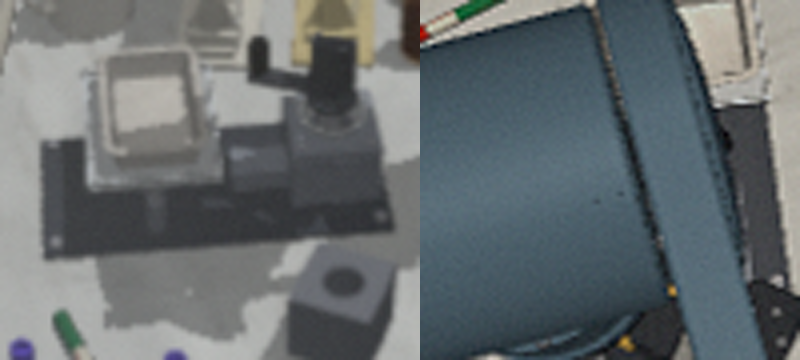

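The dish and platform are raised. The crank stands in the funnel with its collar just above the rim, and the holder is empty. I'll check the lift height numerically.

Run:
```python
from h import *
a=np.load("pics/side0.npy");b=np.load("pics/se.npy")
g=lambda i:cv2.resize(cv2.cvtColor(i[180:245,190:260],cv2.COLOR_RGB2GRAY),None,fx=8,fy=8,interpolation=cv2.INTER_CUBIC)
A,B=g(a),g(b);t=A[8*18:8*46,8*16:8*48]
m=cv2.matchTemplate(B,t,cv2.TM_CCOEFF_NORMED);_,v,_,l=cv2.minMaxLoc(m);print(v,(l[0]-128)/8,(l[1]-144)/8)
for h in(.018,.021,.024):print(h,proj("side",[.6125,.2233,.076+h])-proj("side",[.6125,.2233,.076]))
```

```text
0.7230101823806763 -0.25 -6.0
0.018 [-0.25252517 -4.42857547]
0.021 [-0.29496269 -5.17467038]
0.024 [-0.33750077 -5.92307351]
```

Measured rise is 6.0 px against 5.9 px expected for 24 mm, so the platform is at its stop.

```bash
python3 -c "
from rig import sign_off
print(sign_off())"
```

```text
the job is handed in; nothing more can be done
None
```

The crank is seated fully home in the drive, the platform with the dish is up at its stop (a 24 mm rise, confirmed in the side image), the gripper is clear of everything, and the job is handed in.

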